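Bread rolls into the basket, then hold the sprung bread box lid at the mark

TASK

Lift the serving tray by its hoop handle, tip all four bread rolls off its open front into the grey basket, and set the empty tray back down flat on the counter and let it go. Then raise the bread box's sprung lid until it is in line with the red arm beside it and keep holding it still there, so that I can put the rolls in: finish while still holding the lid up with the gripper. Do not move the red arm, and leave the two jars and the salt dish where they are.

Things in the scene. Friction and masses are not known exactly. Their poses are not given: they have to be found in the camera images.
- tray: oak serving tray with a dark steel hoop handle over its middle, loose, 0.28 kg. Floor 160 (x) by 140 (y) by 8 mm with a smooth top (friction about 0.28); walls to 33 mm high at its back (+x) and both sides, none at its front (-x), where the rolls slide off over the lip at x = -80 mm. Origin at the centre of the underside, z up.
- tray_bar (a point): centre of the tray's handle bar, 85 mm above the tray's underside, axes as the tray's. The flat bar is 14 mm thick (x), 18 mm high, 140 mm long (y), on two uprights at the tray's side walls; free to be pinched from above across its thickness.
- basket: open grey bread basket, loose, 0.7 kg, outside 180 (x) by 200 (y) by 70 mm high, walls and floor 6 mm; origin at the centre of its underside, z up.
- breadbox: cream bread box fixed to the counter, 220 (x) by 240 (y) by 120 mm high without the lid; its front is its -x face, towards the robot; origin at the centre of its underside.
- lid (a joint): angle of the bread box's oak lid, rad: 0 shut, grows as the front edge rises (to 1.3). A spring pulls it shut all the way: with its weight, some 3 to 7 N upward at the pull holds it. It falls shut if let go. The lid is 220 by 240 by 10 mm, hinged along the box's y at its far (+x) top edge.
- lid_pull (a point): centre of the lid's pull: a black barrel 18 mm in diameter, 28 mm long (along the box's y), on a steel stem 12 mm wide, 40 mm ahead of the lid's front edge, 260 mm from the hinge axis, free all round. Pinched on its two flat ends from above, it turns between the pads as the lid tilts. Axes are the lid's; x points to the hinge.
- lid_hinge (a point): middle of the lid's hinge axis, at the far top edge of the box, 125.5 mm above the counter; the axis is its y, and its axes are those of the lid; when the lid is shut x points level away from the box's front.
- mark (a joint): angle of the red mark, rad, on the same scale and axis as the lid (0 level): the lid is at the mark when the two values agree. It stays where it is set unless it is pushed; between 0.40 and 0.75 at the start.
- mark_tip (a point): tip of the red mark, a thin straight red arm (170 mm long, 8 to 16 mm thick) that runs from near the hinge axis up towards the robot beside the box's -y side, its centre 16 mm outside the lid's side edge. This point is 200 mm from the hinge axis; axes turn with the arm, x points to the hinge.
- roll0: small golden bread roll with a flat underside, 46 mm across, 31 mm high, about 25 g, loose; one of four on the tray. Origin at the centre of its underside.
- roll1: small golden bread roll with a flat underside, 46 mm across, 31 mm high, about 25 g, loose; one of four on the tray. Origin at the centre of its underside.
- roll2: small golden bread roll with a flat underside, 46 mm across, 31 mm high, about 25 g, loose; one of four on the tray. Origin at the centre of its underside.
- roll3: small golden bread roll with a flat underside, 46 mm across, 31 mm high, about 25 g, loose; one of four on the tray. Origin at the centre of its underside.
- jar_pasta: round clear storage jar with yellow pasta in it and an oak lid, 76 mm across, 148 mm high, loose on the counter; origin at the centre of its underside. A bystander.
- jar_oats: round clear storage jar with pale oats in it and an oak lid, 76 mm across, 138 mm high, loose on the counter; origin at the centre of its underside. A bystander.
- salt_dish: small white ceramic bowl, 80 mm across, 40 mm high, loose on the counter; origin at the centre of its underside. A bystander.
Things that resemble listed ones, but are neither listed nor needed, are in the scene too. Leave any pink look-alike of the roll1 alone.

How it is judged:
By the outcome, as a careful person would: the job done as asked, in the order asked, and still so for the second after the job is handed in, while the arm keeps its last pose, push and grip.
It also fails if it takes over 59 s, if anything falls off the work surface, if the arm or the gripper's body presses on something with over 40 N, if the wrist force passes 120 N, or if a joint passes its speed limit or range.

ROBOT

A 6-joint arm with a two-finger parallel gripper is mounted at the origin on the work surface. World frame = base frame: x ahead of the robot, y to its left, z up, the work surface at z = 0. Lengths are in m, angles in rad, forces in N, time in s.
With the tool pointing down it reaches from about 0.375 to 0.9 m from the base axis. Payload 3.1 kg.
Tool frame: the origin (TCP) lies at the very end of the fingers, on their centre line; the grasp point (between the pads) lies 19 mm behind it (manip.pinch_z is the distance from the TCP to the grasp point, in m); z points along the fingers, y is the direction in which the jaws open and shut (so a half turn about z gives the same grasp; the last joint's range is limited). The gripper opens to 85 mm and grips with 20 to 120 N. Pads are 22 mm wide; open, the fingers measure 114 mm over their backs; the gripper's body (76 mm by 85 mm) begins 54 mm behind the grasp point. The pads swing forward as they close: fully open they stand 13 mm farther back than shut.
Start: joints at [-1.411, 0.527, 1.433, -0, 1.181, -0.178], TCP at [0.207, -0.59, 0.231] pointing down, gripper open.
Joint ranges: [-3.08, 3.08], [-0.75, 2.2], [0.22, 2.44], [-1.43, 4.57], [0, 2.65], [-2.85, 2.85]. Speed limits (rad/s): [2.79, 2.79, 3.14, 3.14, 3.14, 3.14].

INTERFACE

Orientations are given as a unit quaternion [x, y, z, w].
In Python, from station import manip gives the robot as it stands.
- The arm moves only by the tool drive_tool, never from a script. Its argument "increments" is a list of rows, each a list of 7 numbers: the closure in counts, from 0 (fully open) to 255 (shut), then the shift along the tool's x, y, z in cm, then the turn, a rotation vector about the tool's x, y, z in rad. A call has 1 to 20 rows; each row is the pose to reach, as a shift and turn from the pose commanded when the call began, along the tool's axes at that moment; what a row does not reach only later rows make up. A row lasts 1/10 s, in which the tool goes at most 50 mm and 8.59 degrees, less where a joint would pass 70% of its speed; a pose out of reach is approached as far as the arm can. A call with a gripper value outside its range is refused whole. The fingers move at their own pace and stop on an object; "force" is the grip in N (left out, the last holds). Time passes only in rows, so rows that repeat a pose let the fingers close. It gives the time, the measured TCP pose, the force and the opening at its end, in the units of the state.
- manip.sense(): the state, without advancing time (a new reading comes with each control period).
- manip.snapshot(name): name is "side" or "top" or "wrist"; returns the picture (480x640x3 uint8, red, green, blue); there is no depth.
- manip.camera_model(name): a dict with "mtx" (3x3 intrinsics, pixels), "k1" (the pictures are not rectified: a ray, as slopes to the right and down, at radius r is drawn at 1 + k1 r^2 times it, then the intrinsics apply), "cam_to_world" (4x4, takes a point from camera to world coordinates). Camera axes: x right, y down, z forward; pixel columns grow to the right and rows downward; lengths in m; the calibration is good to about 2 mm. A picture is of the moment at which its call begins: read the wrist's pose just before it. camera_model takes no time and is no camera call; for the wrist camera it gives the pose at the moment of the call.
- manip.sign_off(): hands the job in, once; it reports no verdict.
The state is a dict: "t": time; "q": joint angles; "qd": joint speeds; "tau": joint torques, N m; "tcp_pos": TCP position; "tool_rot": TCP orientation; "force": force on the tool from outside, world axes, zero at the start; "ft_torque": the same for the moment, N m; "finger_gap": opening from 0.0 (shut) to 1.0 (fully open).
Only numpy, scipy, OpenCV 4.12 (cv2) and the standard library are available. Lean on these libraries where they do the work, as an engineer would, in place of code of your own. Each camera call takes 0.05 s, during which the arm holds its last target. There are 200 camera calls.

## Working session

There is one attempt and no reset: what is moved stays moved. The work goes in short steps, Python scripts to look and compute and a tool call to move; the robot and the scene stay as the last step left them, time stands still between calls to the robot, and variables do not carry over. Pictures are saved under pics/ and viewed, about 8 in all and at most 12, crops included, and the job is handed in when it is done.

Besides the shell and the picture viewer there is one more tool, called after "Emit:" by a JSON object that holds its "op" and its "data". drive_tool: Moves the arm, as the interface text tells. Its arguments: {"type":"object","properties":{"increments":{"type":"array","items":{"type":"array","items":{"type":"number"}}},"force":{"type":"number"}},"required":["increments"]}

```bash
mkdir -p pics; python3 - <<'E'
from station import manip
import cv2,numpy as np
print(manip.sense())
for n in("side","top"):
    im=manip.snapshot(n); np.save(f"pics/{n}0.npy",im)
    cv2.imwrite(f"pics/{n}0.png",im[:,:,::-1])
    m=manip.camera_model(n); print(n,m)
    np.savez(f"pics/{n}_cam.npz",**{k:np.array(v) for k,v in m.items()})
print(manip.pinch_z)
E
```

```text
{'t': 0.0, 'q': array([-1.41152818e+00,  5.28458931e-01,  1.43390410e+00,  3.11486892e-05,
        1.18137868e+00, -1.78488337e-01]), 'qd': array([ 3.03223960e-04, -5.00826420e-05,  1.32799578e-04, -7.39045919e-04,
        2.42626391e-04,  9.46155443e-04]), 'tau': array([ 7.94629086e-04, -4.42342722e+01, -1.78023058e+01, -1.41353648e-04,
        8.62613611e-03,  3.33668154e-06]), 'tcp_pos': array([ 0.20703558, -0.58896131,  0.23033748]), 'tool_rot': array([ 9.85774356e-01,  1.68070715e-01,  2.47274440e-05, -1.07434161e-03]), 'force': array([-0.56908287,  0.27594976, -0.22152452]), 'ft_torque': array([-0.03572055,  0.04905511, -0.0149656 ]), 'finger_gap': 1.0021991412099993}
side {'mtx': array([[527.44194502,   0.        , 321.8640325 ],
       [  0.        , 527.44194502, 245.61816381],
       [  0.        ,   0.        ,   1.        ]]), 'k1': -0.10212402980768225, 'cam_to_world': array([[ 0.92820288, -0.25558372,  0.27040041,  0.29901477],
       [-0.37154033, -0.59775417,  0.71038562, -0.75292925],
       [-0.01993003, -0.75984663, -0.6497968 ,  0.74964178],
       [ 0.        ,  0.        ,  0.        ,  1.        ]])}
top {'mtx': array([[491.48769558,   0.        , 316.06114487],
       [  0.        , 491.48769558, 228.50634589],
       [  0.        ,   0.        ,   1.        ]]), 'k1': -0.09816446268388554, 'cam_to_world': array([[ 0.00502387, -0.98411361,  0.17746879,  0.39090745],
       [-0.99990645, -0.00268589,  0.01341181, -0.04673143],
       [-0.01272208, -0.17751956, -0.98403504,  1.04242608],
       [ 0.        ,  0.        ,  0.        ,  1.        ]])}
0.0187
```

View pics/side0.png

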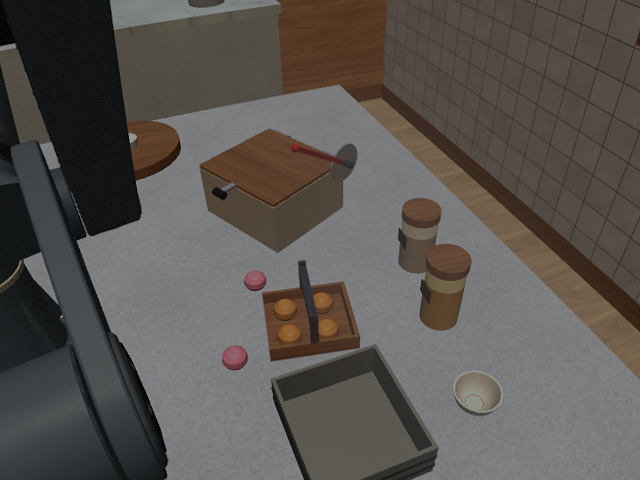

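View pics/top0.png

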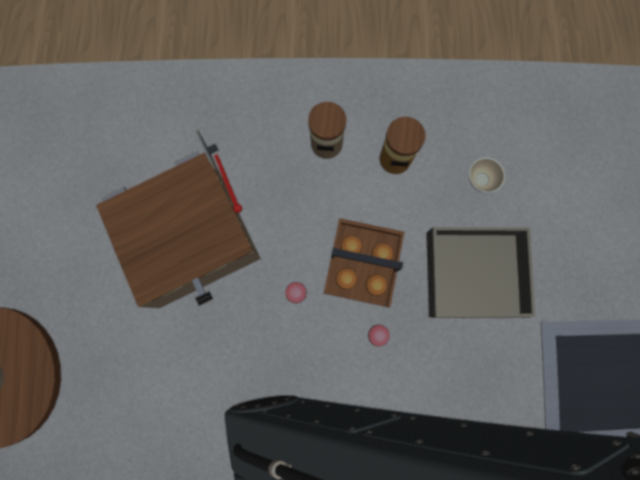

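The side view shows the tray around (310,320) with four golden rolls, the basket at (355,420), the box at (275,185), the red arm from (295,148) to (345,160), the jars at (440,285) and (418,235), and the salt dish at (478,393). The top view shows the tray at (365,262), the basket at (480,273), the lid pull at (204,298) and the red arm from (218,155) to (238,209).

Roll candidates (top view): golden on the tray at (352,245), (383,252), (346,278) and (377,285); pink on the counter at (296,292) and (379,335). The golden ones match the description, so I leave the pink ones alone.

```bash
cat > h.py <<'E'
import numpy as np,cv2
def cam(n):
    c=np.load(f"pics/{n}_cam.npz"); return c["mtx"],float(c["k1"]),c["cam_to_world"]
def rays(px,c):
    K,k,T=c
    p=cv2.undistortPoints(np.asarray(px,float).reshape(-1,1,2),K,np.array([k,0,0,0,0]))[:,0]
    return T[:3,3],np.c_[p,np.ones(len(p))]@T[:3,:3].T
def plane(px,c,z): 
    o,d=rays(px,c); return o+d*((z-o[2])/d[:,2])[:,None]
def vplane(px,c,p0,n):
    o,d=rays(px,c); return o+d*(((p0-o)@n)/(d@n))[:,None]
def tri(a,ca,b,cb):
    o1,d1=rays([a],ca);o2,d2=rays([b],cb);d1,d2=d1[0],d2[0]
    s=np.linalg.lstsq(np.c_[d1,-d2],o2-o1,rcond=None)[0]
    p,q=o1+s[0]*d1,o2+s[1]*d2
    return (p+q)/2,np.linalg.norm(p-q)
def proj(P,c):
    K,k,T=c; P=np.atleast_2d(P); M=np.linalg.inv(T)
    return cv2.projectPoints(P,cv2.Rodrigues(M[:3,:3])[0],M[:3,3],K,np.array([k,0,0,0,0]))[0][:,0]
def blobs(m,amin=20):
    n,l,s,ce=cv2.connectedComponentsWithStats(m.astype(np.uint8))
    return [(ce[i],s[i],l==i) for i in range(1,n) if s[i,4]>=amin]
E
python3 - <<'E'
from h import *
np.set_printoptions(precision=4,suppress=True)
T=np.load("pics/top0.npy");S=np.load("pics/side0.npy");ct,cs=cam("top"),cam("side")
def hsv(i): return cv2.cvtColor(i,cv2.COLOR_RGB2HSV).astype(int)
ht,hs=hsv(T),hsv(S)
def box(m,x0,y0,x1,y1):
    r=np.zeros_like(m);r[y0:y1,x0:x1]=m[y0:y1,x0:x1];return r
# bar
for n,im,c,r in(("top",T,ct,(320,235,415,285)),("side",S,cs,(293,255,325,348))):
    m=box(im.max(2)<62,*r)
    b=max(blobs(m),key=lambda b:b[1][4]); rr=cv2.minAreaRect(np.argwhere(b[2])[:,::-1].astype(np.float32))
    print("bar",n,b[1],rr)
    if n=="top":
        B=cv2.boxPoints(rr);print(B,plane(B,c,.092))
# golden, pink
for n,h,c in(("top",ht,ct),("side",hs,cs)):
    m=(h[:,:,0]>8)&(h[:,:,0]<24)&(h[:,:,1]>165)&(h[:,:,2]>110)
    for b in blobs(m,60): print("gold",n,b[0],b[1][4],plane([b[0]],c,.024))
    m=((h[:,:,0]<5)|(h[:,:,0]>172))&(h[:,:,1]>160)&(h[:,:,2]>90)
    for b in blobs(m,20):
        ys,xs=np.nonzero(b[2]); rr=cv2.minAreaRect(np.c_[xs,ys].astype(np.float32)); print("red",n,b[0],b[1],cv2.boxPoints(rr).tolist())
# pull
for n,im,c,r in(("top",T,ct,(188,285,220,312)),("side",S,cs,(205,180,232,202))):
    m=box(im.max(2)<45,*r)
    for b in blobs(m,20): 
        ys,xs=np.nonzero(b[2]);print("pull",n,b[0],b[1],cv2.boxPoints(cv2.minAreaRect(np.c_[xs,ys].astype(np.float32))).tolist())
# lid
m=box((ht[:,:,0]>3)&(ht[:,:,0]<20)&(ht[:,:,1]>95),90,145,265,315)
b=max(blobs(m),key=lambda b:b[1][4]);cn=cv2.findContours(b[2].astype(np.uint8),0,2)[0][0]
ap=cv2.approxPolyDP(cn,8,True)[:,0];print("lid",ap.tolist(),plane(ap,ct,.1305))
vis=cv2.resize(T[140:345,90:545],None,fx=1.75,fy=1.75,interpolation=2)
v2=cv2.resize(S[120:370,195:370],None,fx=1.6,fy=1.6)
cv2.imwrite("pics/c1.png",vis[:,:,::-1]);cv2.imwrite("pics/c2.png",cv2.resize(S[125:350,190:370],None,fx=2.6,fy=2.6,interpolation=2)[:,:,::-1])
E
```

```text
bar top [332 248  70  24 533] ((366.6767578125, 259.2173156738281), (69.94856262207031, 10.950112342834473), 12.724355697631836)
[[331.3555 256.8545]
 [333.7673 246.1733]
 [401.998  261.5802]
 [399.5862 272.2614]] [[ 0.5064 -0.0638  0.092 ]
 [ 0.5274 -0.0685  0.092 ]
 [ 0.4974 -0.2012  0.092 ]
 [ 0.4766 -0.196   0.092 ]]
bar side [299 261  20  83 709] ((308.7500305175781, 301.75), (83.349365234375, 11.766969680786133), 78.69007110595703)
red top [229.0148 188.9655] [216 156  25  57 203] [[210.42315673828125, 158.5459442138672], [216.59365844726562, 155.7289581298828], [241.37152099609375, 210.00428771972656], [235.20101928710938, 212.82127380371094]]
gold side [283.8434 306.4096] 166 [[ 0.4704 -0.0942  0.024 ]]
gold side [288.5185 332.2469] 243 [[ 0.4579 -0.157   0.024 ]]
red side [294.6    146.5143] [291 144   8   6  35] [[290.5000305175781, 146.5], [294.5000305175781, 142.5], [298.5000305175781, 146.5], [294.5000305175781, 150.5]]
pull top [203.6556 298.0889] [197 293  14  11  90] [[196.4000244140625, 297.800048828125], [208.00003051757812, 292.00006103515625], [211.00003051757812, 298.00006103515625], [199.4000244140625, 303.800048828125]]
pull side [219.2193 193.0263] [212 187  15  13 114] [[210.80001831054688, 193.39999389648438], [214.4000244140625, 186.19998168945312], [227.60003662109375, 192.79998779296875], [224.00003051757812, 200.0]]
lid [[204, 154], [98, 205], [139, 305], [251, 250]] [[0.7031 0.186  0.1305]
 [0.6009 0.3919 0.1305]
 [0.409  0.2963 0.1305]
 [0.514  0.0877 0.1305]]
```

View pics/c1.png

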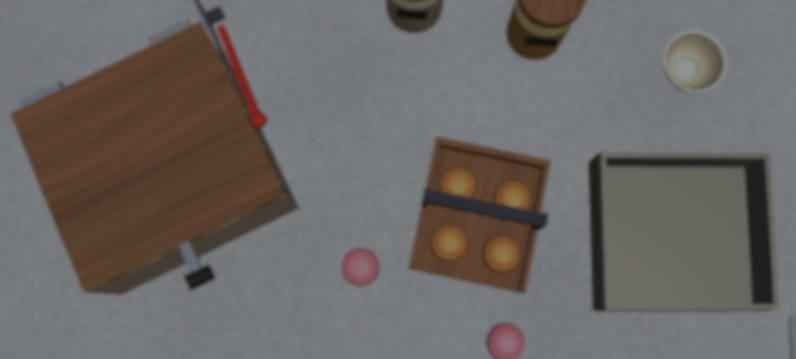

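View pics/c2.png

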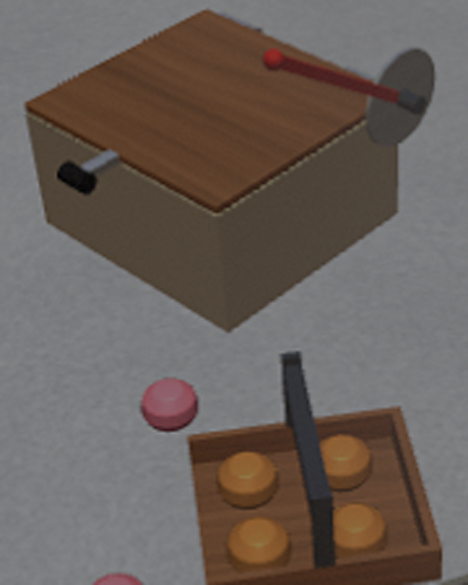

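The enlarged crops confirm it: golden rolls stand only on the tray, whose open front faces the robot; the pink ones lie on the counter. The red arm runs from its hub at the hinge disc to the red ball, crop 2 (410,100) to (273,58).

```bash
python3 - <<'E'
from h import *
np.set_printoptions(precision=4,suppress=True)
ct,cs=cam("top"),cam("side")
# basket rim
bk=np.array([[597,155],[767,155],[775,310],[592,310]])/1.75+[90,140]
P=plane(bk,ct,.07);print("basket",P,P.mean(0),np.linalg.norm(np.roll(P,-1,0)-P,axis=1))
sb=np.array([[272,384],[377,347],[436,450]]);print("basket side",plane(sb,cs,.07))
# tray front edge/back wall from crop1
tr=np.array([[410,268],[525,292]])/1.75+[90,140];print("front lip z.006",plane(tr,ct,.006))
tb=np.array([[437,138],[549,159]])/1.75+[90,140];print("back wall z.033",plane(tb,ct,.033))
# bar from side: top face ends
# pull
p,e=tri((203.66,298.09),ct,(219.22,193.03),cs);print("pull",p,e)
# lid
L=plane([[204,154],[98,205],[139,305],[251,250]],ct,.1305)
ls=np.array([[205,10],[27,106],[219,211]])/2.6+[190,125]; print("lid side far-left?,front-left,front-right",plane(ls,cs,.1305))
# mark tip ball
t,e=tri((238,208.5),ct,(294.6,146.5),cs);print("ball",t,e)
u,e=tri((221,166),ct,tuple(np.array([398,98])/2.6+[190,125]),cs);print("armbase",u,e)
E
```

```text
basket [[ 0.5668 -0.2654  0.07  ]
 [ 0.5673 -0.466   0.07  ]
 [ 0.389  -0.4639  0.07  ]
 [ 0.3906 -0.2541  0.07  ]] [ 0.4784 -0.3624  0.07  ] [0.2006 0.1783 0.2098 0.1766]
basket side [[ 0.3906 -0.2824  0.07  ]
 [ 0.5701 -0.2799  0.07  ]
 [ 0.5655 -0.4742  0.07  ]]
front lip z.006 [[ 0.4402 -0.0505  0.006 ]
 [ 0.4119 -0.1879  0.006 ]]
back wall z.033 [[ 0.5936 -0.0824  0.033 ]
 [ 0.5685 -0.216   0.033 ]]
pull [0.4245 0.1758 0.122 ] 0.0013317326913572444
lid side far-left?,front-left,front-right [[0.6011 0.3871 0.1305]
 [0.4089 0.2858 0.1305]
 [0.5144 0.0733 0.1305]]
ball [0.5702 0.0952 0.2408] 0.002019591703049658
armbase [0.6845 0.1462 0.1445] 0.020743309105196138
```

```bash
cat > mv.py <<'E'
# rows(goals): goals = list of (tcp xyz, angle of tool y in world, tilt about tool x)
from station import manip
import numpy as np
from scipy.spatial.transform import Rotation as R
def orient(ay,tilt=0):
    y=np.array([np.cos(ay),np.sin(ay),0]);z=np.array([0,0,-1.]);x=np.cross(y,z)
    return R.from_matrix(np.c_[x,y,z])*R.from_rotvec([tilt,0,0])
def rows(goals,show=True):
    s=manip.sense();r0=R.from_quat(s["tool_rot"]);p0=s["tcp_pos"]
    print("t",round(s["t"],2),"tcp",p0.round(4),"gap",round(s["finger_gap"],3),"F",s["force"].round(1),"x,y axes",r0.as_matrix()[:,:2].round(3).tolist())
    for p,ay,ti in goals:
        d=r0.inv().apply(np.array(p)-p0)*100;w=(r0.inv()*orient(ay,ti)).as_rotvec()
        print(d.round(2).tolist(),w.round(3).tolist())
E
python3 -c "
from mv import *
rows([((.5045,-.1335,.16),-.205,0),((.5045,-.1335,.12),-.205,0)])"
```

```text
t 0.1 tcp [ 0.2071 -0.589   0.2304] gap 0.997 F [-0.4  0.7 -0.3] x,y axes [[0.943, 0.331], [0.331, -0.943], [0.0, -0.002]]
[43.16, -33.1, 7.12] [-0.002, -0.001, -1.028]
[43.15, -33.1, 11.12] [-0.002, -0.001, -1.028]
```

Emit:
{"op": "drive_tool", "data": {"increments": [[0,43.15,-33.1,3,0,0,-1.03],[0,43.15,-33.1,3,0,0,-1.03],[0,43.15,-33.1,3,0,0,-1.03],[0,43.15,-33.1,3,0,0,-1.03],[0,43.15,-33.1,3,0,0,-1.03],[0,43.15,-33.1,3,0,0,-1.03],[0,43.15,-33.1,3,0,0,-1.03],[0,43.15,-33.1,5,0,0,-1.03],[0,43.15,-33.1,7.1,0,0,-1.03],[0,43.15,-33.1,7.1,0,0,-1.03],[0,43.15,-33.1,7.1,0,0,-1.03],[0,43.15,-33.1,7.1,0,0,-1.03],[0,43.15,-33.1,7.1,0,0,-1.03],[0,43.15,-33.1,7.1,0,0,-1.03]], "force": 70}}

```text
t: 1.5
tcp_pos: [0.5043, -0.1351, 0.1604]
tool_rot: [0.775, 0.632, -0.0, 0.0]
force: [-0.3, -1.0, 0.6]
finger_gap: 0.997
```

```bash
python3 - <<'E'
from mv import *
import cv2
rows([((.5045,-.1335,.066),-.205,0)])
m=manip.camera_model("wrist");im=manip.snapshot("wrist")
np.savez("pics/wrist_cam.npz",**{k:np.array(v) for k,v in m.items()})
cv2.imwrite("pics/w1.png",im[:,:,::-1]);np.save("pics/w1.npy",im)
from h import *
s=manip.sense()
r=R.from_quat(s["tool_rot"])
print("proj tcp axis pts",proj([s["tcp_pos"]+r.apply([0,0,d]) for d in(0,.066,.094)],cam("wrist")))
print("exp bar",proj([(.5045+a*.979*.007-.2036*-b*.07,-.1335+a*-.2036*.007+.979*b*.07,.094) for a in(-1,1) for b in(-1,1)],cam("wrist")))
E
```

```text
t 1.5 tcp [ 0.5043 -0.1351  0.1604] gap 0.997 F [-0.3 -1.   0.6] x,y axes [[0.202, 0.979], [0.979, -0.202], [-0.0, -0.0]]
[0.16, -0.01, 9.44] [-0.0, 0.0, 0.002]
proj tcp axis pts [[320.57474775 307.53911893]
 [320.36383627 257.56438836]
 [320.30597895 243.9183448 ]]
exp bar [[310.22182884 344.95864313]
 [308.59135695 143.77453674]
 [329.5722605  344.98892388]
 [332.13919936 143.81969509]]
```

View pics/w1.png

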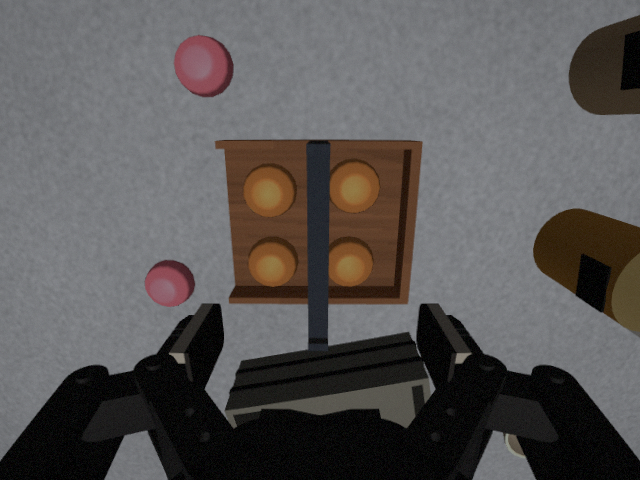

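Wrist view: the bar runs vertically from (318,143) to (318,350), within 2 px of prediction. All four golden rolls are on the tray, with its open front on the left. I descend and grip.

Emit:
{"op": "drive_tool", "data": {"increments": [[0,0.15,-0.1,4,0,0,0],[0,0.15,-0.1,7,0,0,0],[0,0.15,-0.1,9.3,0,0,0],[0,0.15,-0.1,9.4,0,0,0],[120,0.15,-0.1,9.4,0,0,0],[255,0.15,-0.1,9.4,0,0,0],[255,0.15,-0.1,9.4,0,0,0],[255,0.15,-0.1,9.4,0,0,0],[255,0.15,-0.1,9.4,0,0,0],[255,0.15,-0.1,9.4,0,0,0],[255,0.15,-0.1,9.4,0,0,0],[255,0.15,-0.1,9.4,0,0,0]], "force": 70}}

```text
t: 2.75
tcp_pos: [0.5044, -0.1329, 0.0673]
tool_rot: [0.775, 0.632, 0.0, 0.001]
force: [-0.3, 1.2, 7.1]
finger_gap: 0.152
```

```bash
cat > tip.py <<'E'
from mv import *
def bar(lip,phi): # bar centre & TCP from lip-top point
    c,s=np.cos(phi),np.sin(phi)
    b=np.array(lip)-[-.08*c+.077*s,0,-.08*s-.077*c]
    return b+.018*np.array([s,0,-c])
E
python3 - <<'E'
from tip import *
rows([((.5044,-.133,.2),-.205,0),((.5044,-.30,.2),-.1,0),((.593,-.372,.19),0,0)]+[(bar((.513,-.372,.10),0),0,0)])
E
```

```text
t 2.75 tcp [ 0.5044 -0.1329  0.0673] gap 0.152 F [-0.3  1.2  7.1] x,y axes [[0.201, 0.98], [0.98, -0.201], [-0.001, 0.002]]
[-0.02, 0.02, -13.27] [0.002, 0.001, 0.002]
[-16.38, 3.38, -13.26] [0.001, 0.001, -0.103]
[-21.65, 13.51, -12.24] [0.001, 0.001, -0.203]
[-21.65, 13.51, -9.14] [0.001, 0.001, -0.203]
```

Emit:
{"op": "drive_tool", "data": {"increments": [[255,0,0,-1,0,0,0],[255,0,0,-3,0,0,0],[255,0,0,-6,0,0,0],[255,0,0,-9,0,0,0],[255,0,0,-12,0,0,0],[255,-0.5,0.1,-13,0,0,0],[255,-1.8,0.4,-13.2,0,0,-0.01],[255,-4,0.8,-13.2,0,0,-0.02],[255,-6.5,1.4,-13.2,0,0,-0.04],[255,-9,2,-13.2,0,0,-0.06],[255,-11.5,2.6,-13.2,0,0,-0.08],[255,-13.8,3.3,-13.2,0,0,-0.1],[255,-15.8,4.5,-13.2,0,0,-0.12],[255,-17.4,6,-13.2,0,0,-0.14],[255,-18.8,7.8,-13.2,0,0,-0.16],[255,-20,9.7,-13,0,0,-0.18],[255,-20.9,11.3,-12.7,0,0,-0.19],[255,-21.4,12.6,-12.4,0,0,-0.2],[255,-21.6,13.3,-12.2,0,0,-0.203],[255,-21.65,13.5,-12.2,0,0,-0.203]]}}

```text
t: 4.75
tcp_pos: [0.5919, -0.3716, 0.1862]
tool_rot: [0.707, 0.707, -0.0, -0.002]
force: [-1.6, -0.3, -4.1]
finger_gap: 0.152
```

```bash
python3 - <<'E'
from tip import *
import cv2
im=manip.snapshot("side");cv2.imwrite("pics/s2.png",im[:,:,::-1])
L=(.513,-.372,.10)
rows([(bar(L,p),0,-p) for p in np.radians([0,8,14,18,22,26,30,34,38,42])])
E
```

```text
t 4.8 tcp [ 0.592  -0.3715  0.1867] gap 0.149 F [-0.1 -0.3 -3.9] x,y axes [[0.0, 1.0], [1.0, -0.0], [0.002, -0.002]]
[-0.06, 0.1, 2.77] [-0.002, -0.002, -0.0]
[-0.05, -0.8, 1.72] [-0.142, -0.002, -0.0]
[-0.05, -1.57, 1.02] [-0.246, -0.002, -0.0]
[-0.05, -2.12, 0.6] [-0.316, -0.002, -0.0]
[-0.05, -2.69, 0.21] [-0.386, -0.002, -0.0]
[-0.05, -3.3, -0.13] [-0.456, -0.002, -0.001]
[-0.05, -3.93, -0.43] [-0.526, -0.002, -0.001]
[-0.05, -4.57, -0.68] [-0.596, -0.002, -0.001]
[-0.05, -5.23, -0.89] [-0.665, -0.002, -0.001]
[-0.05, -5.91, -1.05] [-0.735, -0.002, -0.001]
```

View pics/s2.png

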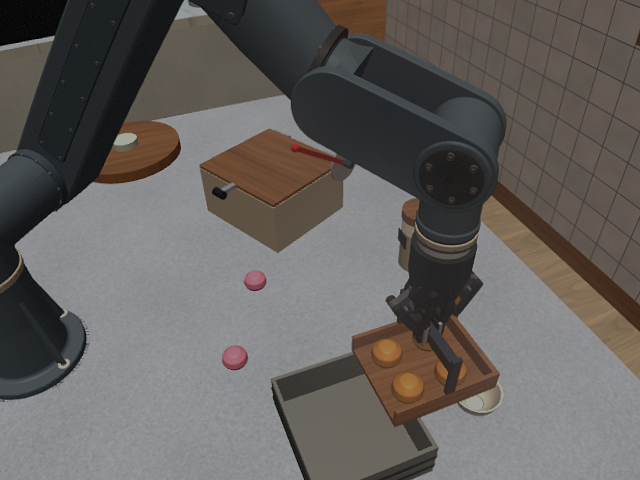

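The gripper holds the tray level at (425,370) with all four rolls on it and the lip over the basket. I tip it slowly about the lip.

Emit:
{"op": "drive_tool", "data": {"increments": [[255,0,0.1,1.5,0,0,0],[255,0,0.1,2.5,-0.03,0,0],[255,0,-0.8,1.7,-0.14,0,0],[255,0,-1.2,1.35,-0.2,0,0],[255,0,-1.6,1,-0.25,0,0],[255,0,-1.85,0.8,-0.28,0,0],[255,0,-2.1,0.6,-0.32,0,0],[255,0,-2.4,0.4,-0.35,0,0],[255,0,-2.7,0.2,-0.385,0,0],[255,0,-3,0.05,-0.42,0,0],[255,0,-3.3,-0.1,-0.455,0,0],[255,0,-3.6,-0.3,-0.49,0,0],[255,0,-3.9,-0.4,-0.525,0,0],[255,0,-4.2,-0.55,-0.56,0,0],[255,0,-4.6,-0.7,-0.595,0,0],[255,0,-5.2,-0.9,-0.665,0,0],[255,0,-5.9,-1.05,-0.735,0,0],[255,0,-5.9,-1.05,-0.735,0,0],[255,0,-5.9,-1.05,-0.735,0,0],[255,0,-5.9,-1.05,-0.735,0,0]]}}

```text
t: 6.8
tcp_pos: [0.534, -0.3722, 0.1992]
tool_rot: [0.66, 0.66, 0.253, 0.254]
force: [0.1, 0.4, -2.3]
finger_gap: 0.145
```

```bash
python3 - <<'E'
from tip import *
import cv2
im=manip.snapshot("side");im2=manip.snapshot("top");
cv2.imwrite("pics/s3.png",cv2.hconcat([im[260:480,240:520],im2[120:340,390:640]])[:,:,::-1])
L=(.513,-.372,.10)
rows([(bar((.513,-.372,.12),p),0,-p) for p in np.radians([42,20,0])]+[((.593,-.372,.20),0,0),((.5044,-.30,.2),-.1,0),((.5044,-.133,.2),-.205,0)])
E
```

```text
t 6.9 tcp [ 0.5342 -0.372   0.1993] gap 0.147 F [ 0.4  0.4 -3.2] x,y axes [[-0.001, 0.742], [1.0, 0.002], [-0.002, 0.671]]
[0.0, 1.12, -1.42] [0.002, 0.0, 0.002]
[-0.0, 2.74, 2.01] [0.386, 0.001, 0.002]
[-0.0, 3.0, 5.45] [0.735, 0.001, 0.002]
[-0.0, 4.4, 3.89] [0.735, 0.001, 0.002]
[7.21, -2.15, -2.05] [0.734, -0.036, 0.097]
[23.91, -2.12, -2.06] [0.732, -0.074, 0.197]
```

View pics/s3.png

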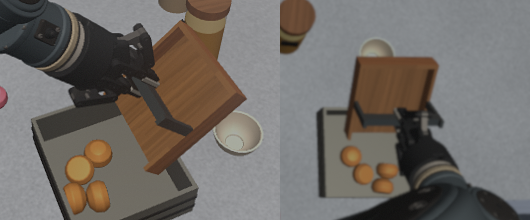

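All four rolls are in the basket, crop (80,185) on the left and (370,170) on the right, and the tray is empty. I level it and bring it back.

Emit:
{"op": "drive_tool", "data": {"increments": [[255,0,1.1,-1.4,0,0,0],[255,0,1.7,-0.6,0.13,0,0],[255,0,2.3,0.6,0.25,0,0],[255,0,2.8,1.8,0.38,0,0],[255,0,3.4,2.6,0.5,0,0],[255,0,4,3.2,0.62,0,0],[255,0,4.4,3.9,0.735,0,0],[255,3,2.6,2.1,0.735,-0.01,0.03],[255,6,-0.6,-0.8,0.735,-0.025,0.07],[255,9,-2.15,-2.05,0.734,-0.035,0.1],[255,13,-2.15,-2.05,0.733,-0.05,0.13],[255,17,-2.15,-2.05,0.732,-0.06,0.16],[255,21,-2.12,-2.05,0.732,-0.07,0.19],[255,23.5,-2.12,-2.05,0.732,-0.074,0.197],[255,23.9,-2.12,-2.05,0.732,-0.074,0.197],[255,23.9,-2.12,-2.05,0.732,-0.074,0.197],[255,23.9,-2.12,-2.05,0.732,-0.074,0.197]]}}

```text
t: 8.6
tcp_pos: [0.5049, -0.1338, 0.2002]
tool_rot: [0.776, 0.631, 0.001, 0.0]
force: [-0.6, 0.3, -3.6]
finger_gap: 0.142
```

```bash
python3 - <<'E'
from tip import *
import cv2
rows([((.5044,-.133,.0675),-.205,0)])
E
```

```text
t 8.6 tcp [ 0.5049 -0.1338  0.2002] gap 0.142 F [-0.6  0.3 -3.6] x,y axes [[0.204, 0.979], [0.979, -0.204], [0.001, 0.002]]
[0.05, -0.09, 13.27] [0.002, -0.001, -0.001]
```

Emit:
{"op": "drive_tool", "data": {"increments": [[255,0,-0.1,3,0,0,0],[255,0,-0.1,7,0,0,0],[255,0,-0.1,10.5,0,0,0],[255,0,-0.1,12,0,0,0],[255,0,-0.1,12.6,0,0,0],[255,0,-0.1,12.9,0,0,0],[255,0,-0.1,13.1,0,0,0],[255,0,-0.1,13.2,0,0,0],[255,0,-0.1,13.2,0,0,0],[255,0,-0.1,13.2,0,0,0]]}}

```text
t: 9.6
tcp_pos: [0.5035, -0.1327, 0.0685]
tool_rot: [0.776, 0.631, 0.001, 0.0]
force: [0.5, 0.0, -3.1]
finger_gap: 0.148
```

Still carrying (-3.1 N), so I ease it down further until the force rises.

Emit:
{"op": "drive_tool", "data": {"increments": [[255,0,0,0.1,0,0,0],[255,0,0,0.15,0,0,0],[255,0,0,0.2,0,0,0],[255,0,0,0.2,0,0,0]]}}

```text
t: 10.0
tcp_pos: [0.5035, -0.1326, 0.0673]
tool_rot: [0.776, 0.631, 0.001, 0.0]
force: [-1.8, 0.1, 8.0]
finger_gap: 0.151
```

Touched down. Release partly, then fully, then rise.

Emit:
{"op": "drive_tool", "data": {"increments": [[200,0,0,0,0,0,0],[150,0,0,0,0,0,0],[60,0,0,0,0,0,0],[0,0,0,0,0,0,0],[0,0,0,0,0,0,0],[0,0,0,0,0,0,0],[0,0,0,0,0,0,0],[0,0,0,-2,0,0,0],[0,0,0,-6,0,0,0],[0,0,0,-11,0,0,0],[0,0,0,-15,0,0,0],[0,0,0,-15,0,0,0]]}}

```text
t: 11.2
tcp_pos: [0.5065, -0.1344, 0.2215]
tool_rot: [0.776, 0.631, 0.003, 0.005]
force: [0.9, -0.6, 0.5]
finger_gap: 0.996
```

```bash
python3 - <<'E'
from mv import *
rows([((.4245,.1758,.22),-1.105,0),((.4245,.1758,.165),-1.105,0)])
E
```

```text
t 11.2 tcp [ 0.5065 -0.1344  0.2215] gap 0.996 F [ 0.9 -0.6  0.5] x,y axes [[0.204, 0.979], [0.979, -0.204], [-0.002, 0.013]]
[28.7, -14.36, -0.08] [0.013, -0.004, 0.9]
[28.7, -14.43, 5.42] [0.013, -0.004, 0.9]
```

Emit:
{"op": "drive_tool", "data": {"increments": [[0,28.7,-14.4,0,0.01,0,0.9],[0,28.7,-14.4,0,0.01,0,0.9],[0,28.7,-14.4,0,0.01,0,0.9],[0,28.7,-14.4,0,0.01,0,0.9],[0,28.7,-14.4,0,0.01,0,0.9],[0,28.7,-14.4,0,0.01,0,0.9],[0,28.7,-14.4,0,0.01,0,0.9],[0,28.7,-14.4,0,0.01,0,0.9],[0,28.7,-14.4,0,0.01,0,0.9],[0,28.7,-14.4,0,0.01,0,0.9],[0,28.7,-14.4,0,0.01,0,0.9],[0,28.7,-14.4,0,0.01,0,0.9],[0,28.7,-14.4,0,0.01,0,0.9],[0,28.7,-14.4,0,0.01,0,0.9]]}}

```text
t: 12.6
tcp_pos: [0.421, 0.177, 0.2163]
tool_rot: [0.973, 0.23, -0.003, -0.004]
force: [-0.1, 0.5, -0.2]
finger_gap: 1.0
```

```bash
python3 - <<'E'
from mv import *
from h import *
rows([((.4245,.1758,.12),-1.105,0)])
s=manip.sense();m=manip.camera_model("wrist");im=manip.snapshot("wrist")
np.savez("pics/wrist_cam.npz",**{k:np.array(v) for k,v in m.items()});np.save("pics/w2.npy",im)
S=manip.snapshot("side");cv2.imwrite("pics/w2.png",cv2.hconcat([im,S[240:,200:360].repeat(2,0).repeat(2,1)[:480]])[:,:,::-1][:, :800])
np.set_printoptions(precision=1,suppress=True)
x=np.array([.893,.449,0]);y=np.array([-.449,.893,0]);p=np.array([.4245,.1758,.1235])
print("exp pull c, ends",proj([p,p+.014*y,p-.014*y],cam("wrist")),"axis",proj([s["tcp_pos"]*[1,1,0]+[0,0,.1235]],cam("wrist")))
E
```

```text
t 12.6 tcp [0.421  0.177  0.2163] gap 1.0 F [-0.1  0.5 -0.2] x,y axes [[0.894, 0.447], [0.447, -0.894], [-0.003, -0.01]]
[0.29, 0.36, 9.62] [-0.01, 0.003, -0.002]
exp pull c, ends [[324.7 239.6]
 [305.5 239.6]
 [343.9 239.6]] axis [[321.1 243.1]]
```

View pics/w2.png

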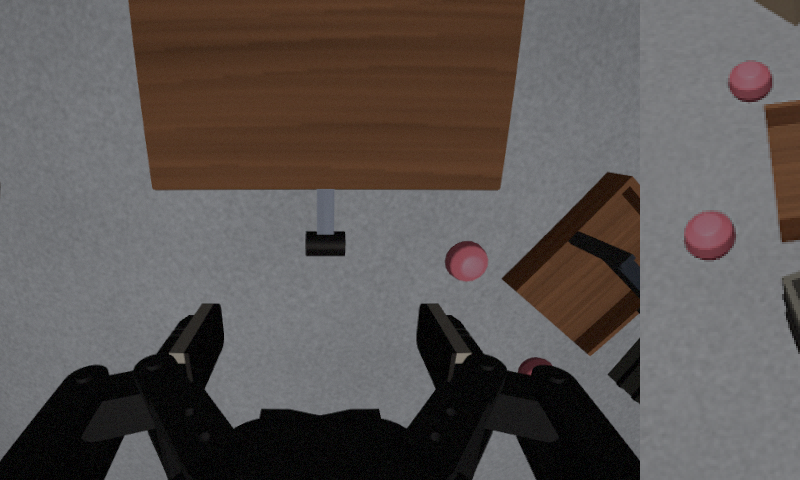

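Pull at (325,244) in the wrist view, about 3 mm nearer than estimated. Its barrel lies across the jaws and the lid edge is level, so the yaw is right. The tray rests flat at (600,260). I descend and pinch.

```bash
python3 - <<'E'
from mv import *
rows([((.4225,.1747,.106),-1.105,0)])
E
```

```text
t 12.7 tcp [0.4208 0.1772 0.2163] gap 1.002 F [ 0.9  0.9 -0.7] x,y axes [[0.894, 0.448], [0.448, -0.894], [-0.003, -0.01]]
[0.07, 0.41, 11.03] [-0.01, 0.003, -0.002]
```

Emit:
{"op": "drive_tool", "data": {"increments": [[0,0,0.35,2,-0.01,0,0],[0,0,0.35,6,-0.01,0,0],[0,0,0.35,9,-0.01,0,0],[0,0,0.35,11,-0.01,0,0],[0,0,0.35,11,-0.01,0,0],[100,0,0.35,11,-0.01,0,0],[180,0,0.35,11,-0.01,0,0],[255,0,0.35,11,-0.01,0,0],[255,0,0.35,11,-0.01,0,0],[255,0,0.35,11,-0.01,0,0],[255,0,0.35,11,-0.01,0,0],[255,0,0.35,11,-0.01,0,0]], "force": 60}}

```text
t: 13.9
tcp_pos: [0.4226, 0.1746, 0.1072]
tool_rot: [0.973, 0.231, -0.0, 0.001]
force: [0.5, -5.2, 3.2]
finger_gap: 0.312
```

```bash
python3 - <<'E'
from mv import *
s=manip.sense();p=s["tcp_pos"]
x=np.array([.893,.449,0])
g=[]
for a in (.1,.2,.3,.4,.5,.56,.6): g.append((p+.26*(1-np.cos(a))*x+[0,0,.26*np.sin(a)],-1.105,0))
rows(g)
E
```

```text
t 13.9 tcp [0.4226 0.1746 0.1072] gap 0.312 F [ 0.5 -5.2  3.2] x,y axes [[0.893, 0.449], [0.449, -0.893], [-0.001, 0.002]]
[0.13, 0.01, -2.6] [0.002, 0.001, 0.0]
[0.51, 0.01, -5.17] [0.002, 0.001, 0.0]
[1.15, 0.02, -7.68] [0.002, 0.001, 0.0]
[2.04, 0.02, -10.13] [0.002, 0.001, 0.0]
[3.17, 0.03, -12.47] [0.002, 0.001, 0.0]
[3.96, 0.03, -13.81] [0.002, 0.001, 0.0]
[4.52, 0.03, -14.69] [0.002, 0.001, 0.0]
```

Emit:
{"op": "drive_tool", "data": {"increments": [[255,0.03,0,-1.3,0,0,0],[255,0.13,0,-2.6,0,0,0],[255,0.29,0,-3.9,0,0,0],[255,0.51,0,-5.17,0,0,0],[255,0.8,0,-6.43,0,0,0],[255,1.15,0,-7.68,0,0,0],[255,1.57,0,-8.92,0,0,0],[255,2.04,0,-10.13,0,0,0],[255,2.57,0,-11.3,0,0,0],[255,3.17,0,-12.47,0,0,0],[255,3.96,0,-13.8,0,0,0],[255,3.96,0,-13.8,0,0,0],[255,3.96,0,-13.8,0,0,0],[255,3.96,0,-13.8,0,0,0]]}}

```text
t: 15.3
tcp_pos: [0.4571, 0.1919, 0.2431]
tool_rot: [0.973, 0.23, -0.002, 0.002]
force: [3.5, -3.8, -6.7]
finger_gap: 0.307
```

```bash
python3 - <<'E'
from mv import *
import cv2
rows([])
S=manip.snapshot("side");T=manip.snapshot("top");np.save("pics/s4.npy",S);np.save("pics/t4.npy",T)
cv2.imwrite("pics/s4.png",cv2.resize(S[80:240,170:390],None,fx=3.6,fy=3.6,interpolation=2)[:,:,::-1])
E
```

```text
t 15.3 tcp [0.4571 0.1919 0.2431] gap 0.307 F [ 3.5 -3.8 -6.7] x,y axes [[0.894, 0.448], [0.448, -0.894], [-0.004, 0.002]]
```

View pics/s4.png

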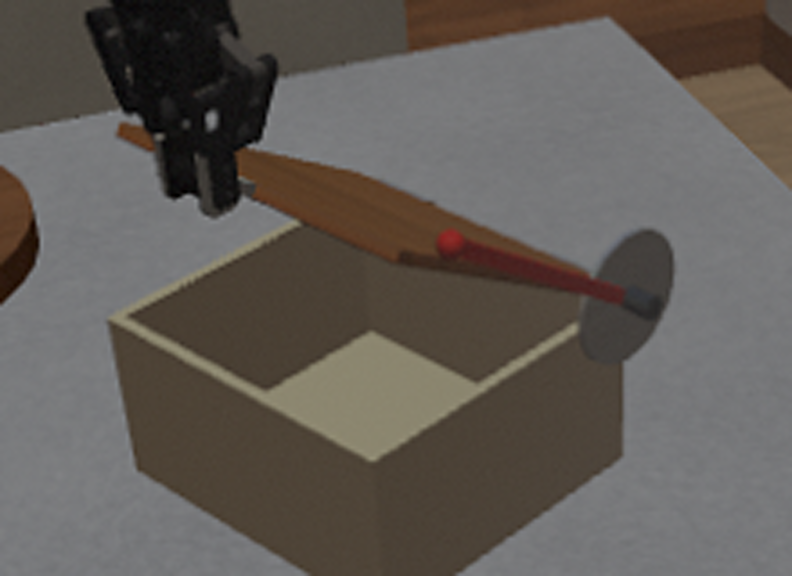

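The lid is up, with its front near corner at crop (400,258), and the red arm above it runs from (450,242) to (615,293). The lid edge is a little below the arm's line, so I compare the two numerically in their planes.

```bash
cat > cmp.py <<'E'
from h import *
import sys
np.set_printoptions(precision=4,suppress=True)
cs,ct=cam("side"),cam("top")
yaw=.466;x=np.array([np.cos(yaw),np.sin(yaw),0]);y=np.array([-np.sin(yaw),np.cos(yaw),0])
H=np.array([.4224,.1746,.1255])+.26*x  # hinge from the gripped pull
def loc(px,c,yl):
    P=vplane(px,c,H+yl*y,y)-H; return np.c_[-P@x,P[:,2]]
def fit(q):  # angle of best line
    d=np.linalg.svd(q-q.mean(0))[2][0]; d=d*np.sign(d[0]); return np.arctan2(d[1],d[0])
S=np.load(sys.argv[1]);h=cv2.cvtColor(S,cv2.COLOR_RGB2HSV).astype(int)
red=((h[:,:,0]<5)|(h[:,:,0]>172))&(h[:,:,1]>150)&(h[:,:,2]>55)
red[:,:285]=0;red[:,350:]=0;red[:125]=0;red[175:]=0
ys,xs=np.nonzero(red);q=loc(np.c_[xs,ys],cs,-.136)
r=np.hypot(*q.T);k=(r>.05)&(r<.185)
print("mark line angle",fit(q[k]),"offset from hinge",np.median(q[k][:,1]*np.cos(.6)-q[k][:,0]*np.sin(.6)),"polar",np.median(np.arctan2(q[k][:,1],q[k][:,0])),"ball",[ (q[r>.19].mean(0)),np.arctan2(*q[r>.19].mean(0)[::-1])],len(xs),r.max())
if len(sys.argv)>2:
    e=np.array(eval(sys.argv[2]))/3.6+[170,80]
    q=loc(e,cs,-.12);print("lid pts",q,"r",np.hypot(*q.T),"polar",np.arctan2(q[:,1],q[:,0]))
E
python3 cmp.py pics/side0.npy; python3 cmp.py pics/s4.npy "[[400,260],[400,252]]"
python3 - <<'E'
import numpy as np,cv2
S=np.load("pics/s4.npy")
cv2.imwrite("pics/s5.png",cv2.resize(S[135:175,265:365],None,fx=8,fy=8,interpolation=cv2.INTER_CUBIC)[:,:,::-1])
E
```

```text
mark line angle 0.5713032726832523 offset from hinge 0.002191762760134386 polar 0.6135068503296921 ball [array([0.1621, 0.1137]), np.float64(0.6115488569230151)] 91 0.2068584604314107
mark line angle 0.5687689708793547 offset from hinge 0.004030410954938075 polar 0.6266769226966309 ball [array([0.1622, 0.1137]), np.float64(0.6114699988565079)] 76 0.2068584604314107
lid pts [[0.1824 0.105 ]
 [0.1819 0.1097]] r [0.2105 0.2125] polar [0.5226 0.5428]
```

View pics/s5.png

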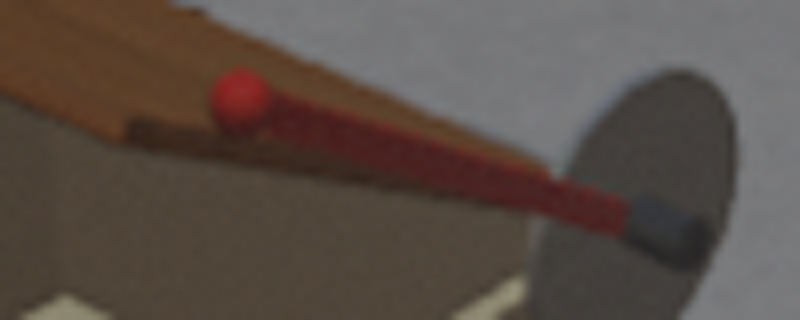

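```bash
cat > res.py <<'E'
from h import *
np.set_printoptions(precision=2,suppress=True)
from scipy.optimize import least_squares
def pt(H,yaw,r,yl,a,off=0):
    x=np.array([np.cos(yaw),np.sin(yaw),0]);y=np.array([-np.sin(yaw),np.cos(yaw),0]);Z=np.array([0,0,1])
    u=-np.cos(a)*x+np.sin(a)*Z; n=np.sin(a)*x+np.cos(a)*Z
    return H+r*u+yl*y+off*n
yaw=.466;H=np.array([.4224,.1746,.1255])+.26*np.array([np.cos(yaw),np.sin(yaw),0])
C={"side":cam("side"),"top":cam("top")}
c2=lambda u,v:(u/2.6+190,v/2.6+125)
c1=lambda u,v:(u/1.75+90,v/1.75+140)
obs=[("pull","side",(219.2,193.0),(.26,0,0,0)),("pull","top",(203.7,298.1),(.26,0,0,0)),
("FL","side",c2(27,106),(.22,.12,0,.005)),("FR","side",c2(219,211),(.22,-.12,0,.005)),("BL","side",c2(205,10),(0,.12,0,.005)),
("FL","top",c1(83,290),(.22,.12,0,.005)),("FR","top",c1(285,190),(.22,-.12,0,.005)),("BL","top",c1(12,115),(0,.12,0,.005)),("BR","top",c1(200,25),(0,-.12,0,.005))]
E
python3 - <<'E'
from res import *
for n,c,px,g in obs: print(n,c,"residual px",np.array(px)-proj(pt(H,yaw,*g),C[c])[0])
for a in(.57,.60,.63): print("ball at",a,"side resid",np.array((294.6,146.5))-proj(pt(H,yaw,.2,-.136,a),C["side"])[0],"top",np.array((238,208.5))-proj(pt(H,yaw,.2,-.136,a),C["top"])[0])
for a in(.53,.56): print("lid now",a,"low corner",np.array((280.9,153.1))-proj(pt(H,yaw,.22,-.12,a,-.005),C["side"])[0],"up",np.array((281.1,149.8))-proj(pt(H,yaw,.22,-.12,a,.005),C["side"])[0])
E
```

```text
pull side residual px [1.37 0.78]
pull top residual px [-0.14 -0.68]
FL side residual px [3.28 2.56]
FR side residual px [2.95 2.99]
BL side residual px [1.5  1.98]
FL top residual px [ 0.39 -1.85]
FR top residual px [ 0.67 -2.48]
BL top residual px [2.13 0.65]
BR top residual px [-0.78  2.95]
ball at 0.57 side resid [ 2.55 -4.23] top [-1.28 -3.18]
ball at 0.6 side resid [ 1.49 -1.28] top [ 0.03 -0.83]
ball at 0.63 side resid [0.38 1.67] top [1.38 1.6 ]
lid now 0.53 low corner [ 3.53 -0.34] up [2.18 1.34]
lid now 0.56 low corner [2.53 2.94] up [1.06 4.62]
```

At rest the lid reads 0.551 by kinematics and 0.553 by the side view, calibrated on the shut lid. The mark reads 0.608 ± 0.01 from ball and triangulation. I raise the lid by the difference.

Emit:
{"op": "drive_tool", "data": {"increments": [[255,0.4,0,-0.63,0,0,0],[255,0.82,0,-1.25,0,0,0],[255,0.82,0,-1.25,0,0,0],[255,0.82,0,-1.25,0,0,0],[255,0.82,0,-1.25,0,0,0]]}}

```text
t: 15.9
tcp_pos: [0.4639, 0.1953, 0.2549]
tool_rot: [0.973, 0.231, -0.003, 0.002]
force: [4.3, -4.9, -8.6]
finger_gap: 0.318
```

```bash
python3 - <<'E'
from mv import *
from res import *
rows([])
s=manip.sense();d=s["tcp_pos"]-[.4226,.1746,.1072]
print("lid FK",np.round(np.arctan2(d[2],.26-d[0]*np.cos(yaw)-d[1]*np.sin(yaw)),4))
m=manip.camera_model("wrist");W=manip.snapshot("wrist");S=manip.snapshot("side");T=manip.snapshot("top")
np.savez("pics/wrist_cam.npz",**{k:np.array(v) for k,v in m.items()})
for n,i in(("w6",W),("s6",S),("t6",T)): np.save(f"pics/{n}.npy",i)
up=lambda i,k:cv2.resize(i,None,fx=k,fy=k,interpolation=cv2.INTER_CUBIC)
a=up(S[125:175,265:365],8); b=up(W,.3125*2)[:200*2,:400]; c=up(T[140:240,190:290],4)
b=np.zeros((200,800,3),np.uint8);b[:,:266]=cv2.resize(W,(266,200));b[:,270:770]=up(T[150:230,80:280],2.5)
cv2.imwrite("pics/v6.png",np.vstack([a,b])[:,:,::-1])
cw=cam("wrist")
print("wrist: ball",[proj(pt(H,yaw,.2,-.136,q),cw)[0] for q in(.58,.6,.62)],"FR lid",[proj(pt(H,yaw,.22,-.12,q,.005),cw)[0] for q in(.58,.6,.62)])
h=cv2.cvtColor(W,cv2.COLOR_RGB2HSV).astype(int);mk=((h[:,:,0]<5)|(h[:,:,0]>174))&(h[:,:,1]>150)&(h[:,:,2]>70)
print([(q[0],q[1]) for q in blobs(mk,30)])
E
```

```text
t 15.9 tcp [0.46 0.2  0.25] gap 0.318 F [ 4.3 -4.9 -8.6] x,y axes [[0.893, 0.449], [0.449, -0.893], [-0.006, 0.002]]
lid FK 0.6046
wrist: ball [array([589.01, 201.99]), array([594.9 , 199.01]), array([600.99, 195.73])] FR lid [array([574.23, 237.58]), array([580.84, 234.76]), array([587.74, 231.59])]
[(array([582.56, 119.  ]), array([ 541,    0,   77,  214, 3337], dtype=int32))]
```

View pics/v6.png

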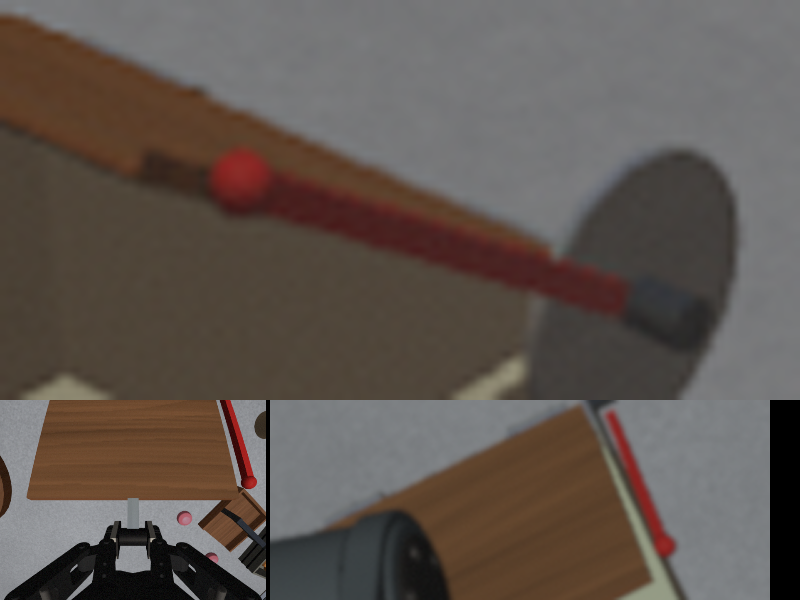

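Side crop: the ball (242,182) now sits on the lid's side face, whose left end is at (150,165); the arm covers the side face all along, so the two are nearly in line. The wrist thumbnail shows the pull still pinched and the ball beside the front right lid corner. I check with numbers.

```bash
python3 - <<'E'
from res import *
W=np.load("pics/w6.npy");cw=cam("wrist")
h=cv2.cvtColor(W,cv2.COLOR_RGB2HSV).astype(int)
mk=((h[:,:,0]<5)|(h[:,:,0]>174))&(h[:,:,1]>150)&(h[:,:,2]>110)
mk[:165]=0
cn=max(cv2.findContours(mk.astype(np.uint8),0,1)[0],key=len)[:,0]
low=cn[cn[:,1]>190]; print("red rows extents",[(v,*np.nonzero(mk[v])[0][[0,-1]]) for v in range(170,216,4) if mk[v].any()])
# lid front edge, side edge
wd=(h[:,:,0]>3)&(h[:,:,0]<20)&(h[:,:,1]>95)
wd[260:]=0
b=max(blobs(wd),key=lambda b:b[1][4])[2]
us=np.arange(120,500,10);print("front edge v",[int(np.nonzero(b[:,u])[0].max()) for u in us[::6]])
print("left/right u",[(v,*np.nonzero(b[v])[0][[0,-1]]) for v in (100,150,200,220,228,232)])
for a in(.59,.605,.62):
    P=proj([pt(H,yaw,.22,.12,a,.005),pt(H,yaw,.22,-.12,a,.005),pt(H,yaw,.22,-.12,a,-.005),pt(H,yaw,.2,-.136,a),pt(H,yaw,.1,.12,a,.005),pt(H,yaw,.1,-.12,a,.005)],cw)
    print(a,P.tolist() and P.round(1).tolist())
# side ball and lid corner at final, v6 zoom coordinates
z=lambda u,v:np.array((265+u/8-.5,125+v/8-.5))
for a in(.59,.605,.62):
    print(a,"side ball",z(242,182)-proj(pt(H,yaw,.2,-.136,a),C["side"])[0],"lid up",z(150,148)-proj(pt(H,yaw,.22,-.12,a,.005),C["side"])[0],"lo",z(143,180)-proj(pt(H,yaw,.22,-.12,a,-.005),C["side"])[0])
    t=lambda u,v:np.array((80+(u-270)/2.5-.5,150+(v-400)/2.5-.5))
    print("   top ball",t(664,546)-proj(pt(H,yaw,.2,-.136,a),C["top"])[0],"FR",t(654,578)-proj(pt(H,yaw,.22,-.12,a,.005),C["top"])[0])
E
```

```text
red rows extents [(170, np.int64(593), np.int64(606)), (174, np.int64(594), np.int64(607)), (178, np.int64(595), np.int64(608)), (182, np.int64(596), np.int64(609)), (186, np.int64(600), np.int64(612)), (190, np.int64(595), np.int64(616)), (194, np.int64(593), np.int64(617)), (198, np.int64(591), np.int64(617)), (202, np.int64(590), np.int64(616)), (206, np.int64(591), np.int64(613)), (210, np.int64(593), np.int64(608))]
front edge v [239, 239, 239, 239, 239, 239, 239]
left/right u [(100, np.int64(94), np.int64(545)), (150, np.int64(82), np.int64(557)), (200, np.int64(71), np.int64(568)), (220, np.int64(67), np.int64(594)), (228, np.int64(65), np.int64(601)), (232, np.int64(64), np.int64(605))]
0.59 [[60.9, 236.7], [577.5, 236.2], [563.2, 241.8], [591.9, 200.5], [108.2, 33.8], [529.8, 34.1]]
0.605 [[55.9, 234.4], [582.5, 234.0], [567.8, 240.2], [596.4, 198.2], [106.8, 31.5], [531.3, 31.9]]
0.62 [[50.7, 232.0], [587.7, 231.6], [572.5, 238.3], [601.0, 195.7], [105.4, 29.2], [532.7, 29.6]]
0.59 side ball [ 2.   -1.51] lid up [2.03 1.09] lo [2.92 0.13]
   top ball [-1.31 -2.23] FR [1.5  0.97]
0.605 side ball [ 1.46 -0.03] lid up [1.41 2.73] lo [2.36 1.77]
   top ball [-0.65 -1.03] FR [2.28 2.31]
0.62 side ball [0.91 1.44] lid up [0.78 4.36] lo [1.77 3.41]
   top ball [0.02 0.18] FR [3.07 3.68]
```

```bash
python3 - <<'E'
from res import *
from mv import R,manip
s=manip.sense();K,k,Tc=cam("wrist")
def M(p,q):
    m=np.eye(4);m[:3,:3]=R.from_quat(q).as_matrix();m[:3,3]=p;return m
E=np.linalg.inv(M(s["tcp_pos"],s["tool_rot"]))@Tc
q2=R.from_matrix(np.c_[[.894,.448,-.003],[.448,-.894,-.01],np.cross([.894,.448,-.003],[.448,-.894,-.01])]).as_quat()
c2=(K,k,M(np.array([.4208,.1772,.2163]),q2)@E)
print("t",s["t"],"pred shut FL,FR, r.1 L,R, pull",proj([pt(H,yaw,.22,.12,0,.005),pt(H,yaw,.22,-.12,0,.005),pt(H,yaw,.12,.12,0,.005),pt(H,yaw,.12,-.12,0,.005),pt(H,yaw,.26,0,0)],c2).round(1).tolist())
W=np.load("pics/w2.npy");h=cv2.cvtColor(W,cv2.COLOR_RGB2HSV).astype(int)
wd=(h[:,:,0]>3)&(h[:,:,0]<20)&(h[:,:,1]>95);wd[:,530:]=0
b=max(blobs(wd),key=lambda b:b[1][4])[2]
print([(v,*np.nonzero(b[v])[0][[0,-1]]) for v in(20,60,120,170,182)],"front v",[int(np.nonzero(b[:,u])[0].max()) for u in(200,300,450)])
W=np.load("pics/w6.npy")
cv2.imwrite("pics/w7.png",cv2.resize(W[130:260,500:640],None,fx=5,fy=4.5,interpolation=2)[:,:,::-1])
# brightness profile down front edge of the raised lid, and across the right edge
print("col 200",W[225:246,200].tolist());print("row 150",W[150,550:575].tolist())
E
```

```text
t 16.05 pred shut FL,FR, r.1 L,R, pull [[151.1, 190.5], [501.2, 190.7], [130.0, 29.2], [523.5, 28.3], [325.3, 243.6]]
[(20, np.int64(131), np.int64(521)), (60, np.int64(136), np.int64(517)), (120, np.int64(143), np.int64(509)), (170, np.int64(150), np.int64(502)), (182, np.int64(152), np.int64(500))] front v [188, 188, 188]
col 200 [[113, 77, 46], [115, 79, 50], [114, 76, 49], [117, 79, 53], [120, 82, 53], [114, 79, 51], [114, 77, 51], [112, 73, 48], [109, 74, 49], [111, 76, 51], [107, 71, 45], [109, 69, 47], [113, 70, 44], [110, 68, 40], [114, 72, 47], [124, 100, 87], [152, 154, 159], [154, 155, 160], [158, 159, 162], [161, 163, 168], [162, 164, 168]]
row 150 [[109, 74, 48], [111, 76, 50], [110, 76, 47], [112, 78, 50], [113, 77, 51], [113, 77, 50], [112, 75, 50], [115, 82, 61], [139, 129, 125], [148, 150, 156], [144, 148, 150], [147, 150, 154], [151, 153, 156], [150, 153, 156], [148, 151, 155], [144, 146, 151], [145, 145, 151], [145, 147, 152], [144, 145, 151], [149, 151, 155], [141, 137, 139], [63, 33, 31], [57, 7, 5], [54, 7, 8], [58, 12, 13]]
```

View pics/w7.png

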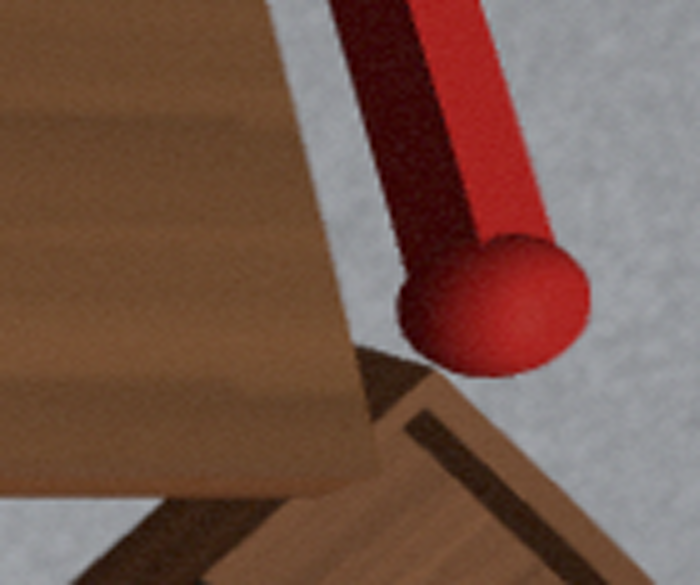

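Wrist crop: the ball's centre at (493,305) converts to pixel (598.2,197.4), which gives a mark angle of 0.610, agreeing with the other views. The lid's front right corner at (378,472) converts to (575,234). Lid estimates run from 0.59 to 0.605, so I check the lid edges more carefully.

```bash
python3 - <<'E'
from res import *
def edge_lid(im,rowsv,u0,u1,win=6):
    # subpixel column of strongest saturation drop per row near line u0..u1
    h=cv2.cvtColor(im,cv2.COLOR_RGB2HSV)[:,:,1].astype(float);h=cv2.GaussianBlur(h,(3,3),0)
    out=[]
    for v in rowsv:
        uc=np.interp(v,[rowsv[0],rowsv[-1]],[u0,u1]);a=int(uc-win);seg=h[v,a:a+2*win+1];g=-np.diff(seg);g[g<0]=0
        out.append((a+.5+(g*np.arange(len(g))).sum()/g.sum(),v))
    return np.array(out)
def vedge(im,cols,v0,v1,win=6):
    return edge_lid(im.transpose(1,0,2),cols,v0,v1,win)[:,::-1]
def line(p): 
    vx,vy,x0,y0=cv2.fitLine(p.astype(np.float32),cv2.DIST_HUBER,0,.01,.01)[:,0];return np.array([x0,y0]),np.array([vx,vy])
def X(a,b):
    t=np.linalg.solve(np.c_[a[1],-b[1]],b[0]-a[0]);return a[0]+t[0]*a[1]
W2,W6=np.load("pics/w2.npy"),np.load("pics/w6.npy")
for n,im,rv,r,l,cc,fv in(("w2",W2,range(20,180,10),(521,501),(131,151),range(180,480,20),(189,189)),("w6",W6,range(20,220,10),(526,572),(112,68),range(100,260,15),(239.5,239.5))):
    R_=line(edge_lid(im,list(rv),*r));
    fl=im[:,::-1];L_=line(edge_lid(fl,list(rv),639-l[0],639-l[1]));L_=(np.array([639-L_[0][0],L_[0][1]]),L_[1]*[-1,1])
    F=line(vedge(im,list(cc),*fv))
    print(n,"front L,R corners",X(L_,F),X(R_,F),"u at v=32 L,R",X(L_,(np.array([0,32.]),np.array([1.,0]))),X(R_,(np.array([0,32.]),np.array([1.,0]))))
cw=cam("wrist")
for a in(.58,.595,.61): print(a,proj([pt(H,yaw,.22,.12,a,-.005),pt(H,yaw,.22,-.12,a,-.005),pt(H,yaw,.22,.12,a,.005),pt(H,yaw,.22,-.12,a,.005)],cw).tolist())
# top view lid's -y edge & front edge in shut/raised
T0,T6=np.load("pics/top0.npy"),np.load("pics/t6.npy")
for n,T in(("shut",T0),("raised",T6)):
    h=cv2.cvtColor(T,cv2.COLOR_RGB2HSV).astype(int);m=(h[:,:,0]>3)&(h[:,:,0]<20)&(h[:,:,1]>95);m[:145]=0;m[315:]=0;m[:,:90]=0;m[:,275:]=0
    b=max(blobs(m),key=lambda b:b[1][4])[2]
    print(n,[(v,int(np.nonzero(b[v])[0].max())) for v in range(165,255,6) if b[v].any()])
    ap=cv2.approxPolyDP(cv2.findContours(b.astype(np.uint8),0,1)[0][0],4,True)[:,0];print(ap.tolist())
for a in(0,.58,.61): print("top FR,BR",a,proj([pt(H,yaw,.22,-.12,a,.005),pt(H,yaw,0,-.12,a,.005)],C["top"]).tolist())
E
```

```text
w2 front L,R corners [151.65 188.79] [500.01 188.71] u at v=32 L,R [131.69  32.  ] [520.89  32.  ]
w6 front L,R corners [ 59.67 239.95] [579.21 239.81] u at v=32 L,R [109.78  32.  ] [528.55  32.  ]
0.58 [[78.21948640864045, 243.32601746172617], [560.2023301312861, 242.87716453219875], [64.18331613149235, 238.03665778844984], [574.232191591579, 237.5849180103532]]
0.595 [[73.73456035107259, 241.7456906108684], [564.6861567674932, 241.29515796139697], [59.24680006232086, 235.94507678477612], [579.1645140275921, 235.49400184768436]]
0.61 [[69.10572237528052, 240.00516782782734], [569.3129531220757, 239.5536436443939], [54.15085915424055, 233.6668452559696], [584.2550740243419, 233.21739606520174]]
shut [(165, 210), (171, 214), (177, 217), (183, 224), (189, 226), (195, 229), (201, 231), (207, 233), (213, 237), (219, 237), (225, 240), (231, 243), (237, 246), (243, 248), (249, 251)]
[[204, 154], [98, 205], [139, 305], [251, 250], [223, 180], [226, 197]]
raised [(165, 210), (171, 212), (177, 214), (183, 216), (189, 219), (195, 221), (201, 223), (207, 226), (213, 228), (219, 230), (225, 225), (231, 213), (237, 200), (243, 179)]
[[231, 222], [203, 153], [106, 200], [134, 194], [148, 214], [152, 232], [167, 244], [178, 245], [187, 236], [195, 240]]
top FR,BR 0 [[252.18406768250233, 251.05098227094803], [205.06643205886405, 151.33753338672676]]
top FR,BR 0.58 [[232.10793798445934, 220.61161031463286], [204.6091190766522, 150.29311320352514]]
top FR,BR 0.61 [[230.55439973713123, 217.93482307027463], [204.59398998194422, 150.25378199297444]]
```

Lid estimates: FK 0.605, side view 0.607, wrist about 0.595 (top view rougher, lower). Mark: 0.606–0.611. A 0.007 rad nudge up centres the difference.

Emit:
{"op": "drive_tool", "data": {"increments": [[255,0.1,0,-0.15,0,0,0],[255,0.1,0,-0.15,0,0,0],[255,0.1,0,-0.15,0,0,0],[255,0.1,0,-0.15,0,0,0],[255,0.1,0,-0.15,0,0,0]]}}

```text
t: 16.55
tcp_pos: [0.4648, 0.1957, 0.2563]
tool_rot: [0.973, 0.231, -0.003, 0.002]
force: [3.8, -4.5, -9.8]
finger_gap: 0.316
```

```bash
python3 - <<'E'
from mv import *
from h import *
s=manip.sense();d=s["tcp_pos"]-[.4226,.1746,.1072]
print("lid FK",round(np.arctan2(d[2],.26-d[0]*np.cos(.466)-d[1]*np.sin(.466)),4),"F",s["force"].round(1),"gap",s["finger_gap"],"qd",abs(s["qd"]).max())
S=manip.snapshot("side");S0=np.load("pics/side0.npy")
# bystanders unmoved (jars, salt dish), mark unmoved, rolls in basket
for n,(u0,v0,u1,v1) in dict(jars=(385,190,480,335),dish=(445,365,510,420),pinks=(215,260,272,375),ball=(288,141,300,153),disc=(330,140,360,185)).items():
    a,b=[cv2.cvtColor(i[v0:v1,u0:u1],cv2.COLOR_RGB2GRAY).astype(np.float32) for i in(S0,S)]
    print(n,"shift px",np.round(cv2.phaseCorrelate(a,b)[0],2),"mean diff",abs(a-b).mean().round(1))
h=cv2.cvtColor(S,cv2.COLOR_RGB2HSV).astype(int)
m=(h[:,:,0]>8)&(h[:,:,0]<24)&(h[:,:,1]>165)&(h[:,:,2]>100)
print("golden",[(b[0].round(),b[1][4]) for b in blobs(m,60)])
a,b=[cv2.cvtColor(i[255:360,255:365],cv2.COLOR_RGB2GRAY).astype(np.float32) for i in(S0,S)];print("tray shift",cv2.phaseCorrelate(a,b))
E
```

```text
lid FK 0.6112 F [ 3.8 -4.5 -9.8] gap 0.31574211514464534 qd 0.0018466352357677726
jars shift px [-0.04 -0.  ] mean diff 3.3
dish shift px [0.   0.01] mean diff 3.7
pinks shift px [-0.02 -0.02] mean diff 3.6
ball shift px [ 0.13 -0.3 ] mean diff 6.0
disc shift px [0.   0.27] mean diff 2.8
golden [(array([331., 418.]), np.int32(601)), (array([338., 454.]), np.int32(352)), (array([315., 455.]), np.int32(361))]
tray shift ((-0.046542496990326754, 0.03246769296844576), 0.8381674460422845)
```

```bash
python3 -c "
from station import manip
print(manip.sign_off())"
```

```text
the job is handed in; nothing more can be done
None
```

The job is done and handed in at about 17 s of robot time. The four rolls are in the grey basket, the empty tray is back down and released, and the gripper is still holding the lid up at the red arm.

- **Rolls and tray:** the picture taken while tipping shows all four rolls in the basket. In the last picture they show as three patches there, one of them two rolls touching. The tray is flat within 0.1 px of its starting place.
- **Bystanders:** the jars, the salt dish and the pink look-alikes did not shift (under 0.1 px). The red arm shows no real movement (0.3 px or less).
- **Lid against mark:** the last arm-position reading puts the lid at 0.611 rad. The mark measured 0.606 to 0.611 rad from the side and wrist views.
- **Hold:** the pinch on the pull is steady, with joint speeds near 0 and about 10 N at the wrist.

Some lid checks disagreed, all taken just before a last 0.007 rad nudge up. The arm position gave 0.605, the side view 0.607 and the wrist view about 0.595. A rougher reading from the top view was lower still, about 0.55 to 0.58. An early line fit to the red arm gave 0.57. I set that fit aside because the arm is strongly foreshortened there.

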